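Fit the right spacer block beside the tube rack

ROBOT

A 6-joint arm with a two-finger parallel gripper is mounted at the origin on the work surface. World frame = base frame: x ahead of the robot, y to its left, z up, the work surface at z = 0. Lengths are in m, angles in rad, forces in N, time in s.
With the tool pointing down it reaches from about 0.35 to 1 m from the base axis. Payload 7.1 kg.
Tool frame: the origin (TCP) lies midway between the tips of the shut fingers; the grasp point (between the pads) lies 19 mm behind it; z points along the fingers, y is the direction in which the jaws open and shut (so a half turn about z gives the same grasp; the last joint's range is limited). The gripper opens to 85 mm and grips with 20 to 120 N. Pads are 22 mm wide; open, the fingers measure 114 mm over their backs; the gripper's body (76 mm by 85 mm) begins 54 mm behind the grasp point. The pads swing forward as they close: fully open they stand 13 mm farther back than shut.
Start: joints at [-1.307, 0.423, 1.63, -0, 1.089, -0.019], TCP at [0.174, -0.6, 0.231] pointing down, gripper open.
Joint ranges: [-3, 3], [-0.9, 2.11], [0.09, 2.58], [-1.31, 4.45], [0.11, 2.69], [-2.54, 2.54]. Speed limits (rad/s): [2.39, 2.39, 3.01, 3.14, 3.14, 3.14].

INTERFACE

Orientations are given as a unit quaternion [w, x, y, z].
In Python, from plant import readout, viewer, ticket gives the robot as it stands.
- The arm moves only by the tool play_rows, never from a script. Its argument "series" is a list of rows, each a list of 3 entries, a list of its own where there are three numbers: the turn, a rotation vector about the world's x, y, z in rad, then the shift along the world's x, y, z in m, then the closure, from 0 (fully open) to 1 (shut). In form: [[[ax, ay, az], [dx, dy, dz], claw], ...]. A call has 1 to 12 rows; each row shifts and turns the commanded pose from where the row before left it; what a row does not reach is not made up. A row lasts 1/8 s, in which the tool goes at most 62.5 mm and 10.7 degrees, less where a joint would pass 70% of its speed; a pose out of reach is approached as far as the arm can. A call is refused whole if a number of a shift passes 0.0625 or a number of a turn 0.188, either way. A call with a gripper value outside its range is refused whole. The fingers move at their own pace and stop on an object; "force" is the grip in N (left out, the last holds). Time passes only in rows, so rows that do not move let the fingers close. It gives the time, the measured TCP pose, the force and the opening at its end, in the units of the state.
- readout.observe(): the state, without advancing time (a new reading comes with each control period).
- viewer.capture(name): name is "scene" or "top" or "wrist"; returns the picture (384x512x3 uint8, red, green, blue); there is no depth.
- viewer.camera_params(name): a dict with "vertical_fov" (degrees; the focal length in pixels is half the picture's height over the tangent of half this angle, whatever the lens; pixels are square), "cx", "cy" (the principal point, pixels), "k1" (the pictures are not rectified: a ray, as slopes to the right and down, at radius r is drawn at 1 + k1 r^2 times it, then the intrinsics apply), "xyz" and "rotation" of the camera in the world. Camera axes: x right, y down, z forward; pixel columns grow to the right and rows downward; lengths in m; the calibration is good to about 2 mm. A picture is of the moment at which its call begins: read the wrist's pose just before it. camera_params takes no time and is no camera call; for the wrist camera it gives the pose at the moment of the call.
- ticket.job_done(): hands the job in, once; it reports no verdict.
The state is a dict: "clock": time; "qpos": joint angles; "joint_vel": joint speeds; "joint_torque": joint torques, N m; "position": TCP position; "eef_rot": TCP orientation; "force": force on the tool from outside, world axes, zero at the start; "moment": the same for the moment, N m; "finger_gap": finger opening in m.
Only numpy, scipy, OpenCV 4.12 (cv2) and the standard library are available. Lean on these libraries where they do the work, as an engineer would, in place of code of your own. Each camera call takes 0.05 s, during which the arm holds its last target.

TASK

A tube rack stands against the left bar (as the robot sees it) of the aluminium holding frame, and there is a gap between it and the right bar. Of the plain white spacer blocks standing on the bench, fit the thickest one that slides into this gap, upright and all the way down to the bench, so that the rack has the least play. Leave no other spacer in the gap.

Things in the scene. Friction and masses are not known exactly. Their poses are not given: they have to be found in the camera images.
- frame: U-shaped aluminium frame fixed on the bench, no floor, near end open. Origin mid-bay at bench level; x along its bars, away from the robot, y left. Bars 160 mm long, 16 thick, 35 high, 132 apart inside (y = +66 and -66). Gap to fill: from the rack in it to the right bar: y = -38 to -66 (28 mm wide) with the wide rack, -22 to -66 (44 mm) with the narrow; top edges bevelled 6 mm over 10 mm.
- rack_wide: wide grey tube rack, fixed, 104 mm wide (y), 150 long, 35 high, white caps up to 41. Origin: underside, middle of its left edge; axes as the frame's. It stands in the frame against the left bar (origin at frame x = 0, y = +66 mm), or as an unused spare some 0.25 m left of mid-frame; then a like rack 88 mm wide stands in the frame instead.
- spacer_thin: plain white plastic block 20 mm thick (y), 60 long (x), 75 high, about 85 g, upright on the bench right of the frame. Origin: centre of its underside. Fits the 28 mm gap; too loose in the 44 mm gap.
- spacer_medium: white block like the thin one but 36 mm thick (y), 60 long (x), 75 high, about 155 g. Origin: centre of its underside. Fits the 44 mm gap, too thick for the 28 mm one. The two and a third block, 52 mm thick (too thick for both gaps), stand right of the frame in any order, about 110 mm apart along world y, at unequal x.
There are look-alikes about, which are no part of the job. What is shaped like the spacer_medium but blue or red is not meant. Leave any black look-alike of the rack_wide alone.

How it is judged:
At the end, for the whole second after the job is handed in: Wide rack in the frame: thin spacer in the gap; narrow rack: medium spacer. Centre inside the gap, along the bars 70 mm nearer to 60 mm farther than mid-frame; underside within 5 mm of the bench, upright within 5 deg, along the bars within 20 deg, at rest. The other one is not in the gap (((horizontal distance between rack_wide and frame below 0.12 m and y of spacer_thin in the frame of frame between -0.066 and -0.038 m and x of spacer_thin in the frame of frame between -0.07 and 0.06 m and height (world z) of spacer_thin below 0.005 m and angle between spacer_thin's own z axis and vertical below 0.1 rad and angle between the y axis of spacer_thin and the y axis of frame, either way round below 0.35 rad and linear speed of spacer_thin below 0.01 m/s and (y of spacer_medium in the frame of frame below -0.082 m or y of spacer_medium in the frame of frame above -0.022 m or x of spacer_medium in the frame of frame below -0.11 m or x of spacer_medium in the frame of frame above 0.11 m)) or (not (horizontal distance between rack_wide and frame below 0.12 m) and y of spacer_medium in the frame of frame between -0.066 and -0.022 m and x of spacer_medium in the frame of frame between -0.07 and 0.06 m and height (world z) of spacer_medium below 0.005 m and angle between spacer_medium's own z axis and vertical below 0.1 rad and angle between the y axis of spacer_medium and the y axis of frame, either way round below 0.35 rad and linear speed of spacer_medium below 0.01 m/s and (y of spacer_thin in the frame of frame below -0.082 m or y of spacer_thin in the frame of frame above -0.022 m or x of spacer_thin in the frame of frame below -0.11 m or x of spacer_thin in the frame of frame above 0.11 m)))); the robot touches nothing.
It also fails if it takes over 42 s, if anything falls off the work surface, if the arm or the gripper's body presses on something with over 40 N, if the wrist force passes 120 N, or if a joint passes its speed limit or range.

## Working session

There is one attempt and no reset: what is moved stays moved. The work goes in short steps, Python scripts to look and compute and a tool call to move; the robot and the scene stay as the last step left them, time stands still between calls to the robot, and variables do not carry over. Pictures are saved under pics/ and viewed, and the job is handed in when it is done.

Besides the shell and the picture viewer there is one more tool, called after "Emit:" as name([rows], argument=value, ...), one row to a line, values as JSON. play_rows: Moves the arm, as the interface text tells. Its arguments: {"type":"object","properties":{"series":{"type":"array","items":{"type":"array"}},"force":{"type":"number"}},"required":["series"]}

```bash
ls; mkdir -p pics; python3 - <<'E'
from plant import readout, viewer
import cv2
s=readout.observe();print(s)
for n in("scene","top"):
    print(n,viewer.camera_params(n)); im=viewer.capture(n); cv2.imwrite(f"pics/{n}0.png",im[:,:,::-1])
E
```

```text
pics
{'clock': 0.0, 'qpos': array([-1.30703007e+00,  4.23836354e-01,  1.63067220e+00,  1.16958391e-05,
        1.08859929e+00, -1.90109243e-02]), 'joint_vel': array([-0.00033999, -0.00248281, -0.00127395,  0.00154615,  0.00040169,
       -0.0012439 ]), 'joint_torque': array([ 9.37691366e-04, -5.57377088e+01, -2.81736392e+01,  2.76055744e-05,
        7.48728868e-03, -1.16835045e-05]), 'position': array([ 0.17427136, -0.59965484,  0.23055548]), 'eef_rot': array([-7.52562599e-04,  9.90021372e-01,  1.40915255e-01, -8.73412836e-05]), 'force': array([-0.20757246, -0.73615409, -0.27618273]), 'moment': array([ 0.0109176 , -0.0121344 ,  0.02553938]), 'finger_gap': 0.08545711693458576}
scene {'vertical_fov': 50.71530475909667, 'cx': 252.88841230553894, 'cy': 188.0480631627945, 'k1': -0.010799177379999619, 'xyz': array([ 1.27079148, -0.2615934 ,  0.55358347]), 'rotation': array([-0.39219527,  0.72023485,  0.50625515, -0.26674022])}
top {'vertical_fov': 44.26566444666215, 'cx': 253.63175162560057, 'cy': 189.400275888838, 'k1': -0.1967763127699171, 'xyz': array([0.41877028, 0.0325333 , 1.12417601]), 'rotation': array([ 0.02762874, -0.70128679,  0.71082137, -0.04654526])}
```

View pics/scene0.png

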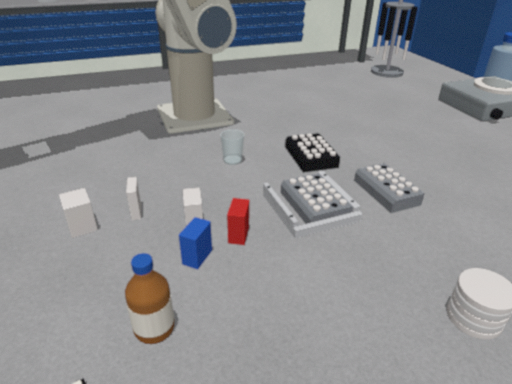

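View pics/top0.png

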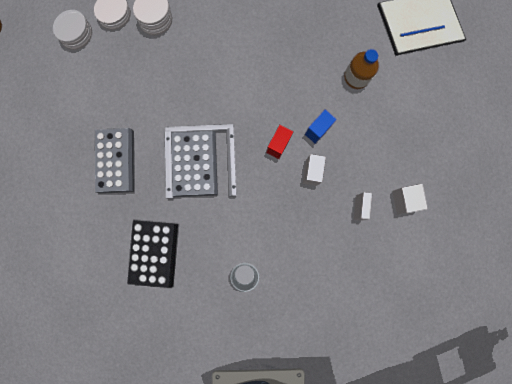

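```bash
cat > h.py <<'E'
import numpy as np, cv2
from scipy.spatial.transform import Rotation as R
def rays(p,uv):
    uv=np.atleast_2d(np.array(uv,float)); f=192/np.tan(np.radians(p['vertical_fov'])/2)
    K=np.array([[f,0,p['cx']],[0,f,p['cy']],[0,0,1]])
    n=cv2.undistortPoints(uv.reshape(-1,1,2),K,np.array([p['k1'],0,0,0,0.]),None,None,None).reshape(-1,2) if False else cv2.undistortPointsIter(uv.reshape(-1,1,2),K,np.array([p['k1'],0,0,0.]),None,None,(3,50,1e-10)).reshape(-1,2)
    q=p['rotation']; r=R.from_quat([q[1],q[2],q[3],q[0]])
    return np.array(p['xyz']), r.apply(np.c_[n,np.ones(len(n))])
def onplane(p,uv,z):
    c,d=rays(p,uv); return c+d*((z-c[2])/d[:,2])[:,None]
E
python3 - <<'E'
import cv2
a=cv2.imread('pics/top0.png')
cv2.imwrite('pics/top_frame.png',cv2.resize(a[115:205,85:245],None,fx=5,fy=5,interpolation=cv2.INTER_CUBIC))
cv2.imwrite('pics/top_sp.png',cv2.resize(a[100:225,260:435],None,fx=4.5,fy=4.5,interpolation=cv2.INTER_CUBIC))
E
```

```text
(no output)
```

View pics/top_frame.png

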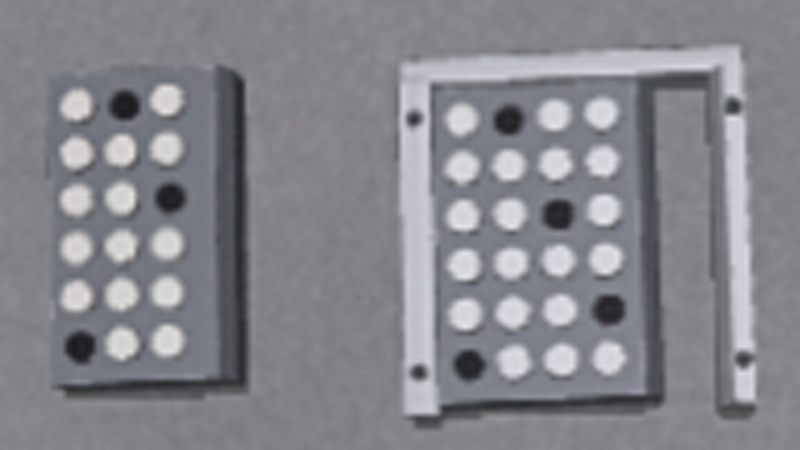

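View pics/top_sp.png

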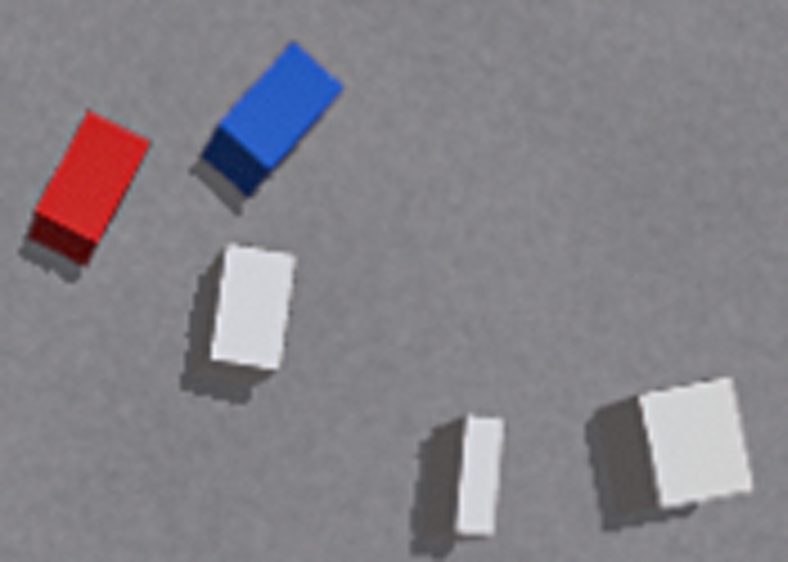

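The top view shows a grey rack in the frame (crop, gap x≈655–712), a narrower grey spare to the left, and the black look-alike. There are three white blocks (top image): about (316,168) middle thickness, (366,206) thinnest, (414,198) thickest. The red (280,141) and blue (321,126) blocks are decoys. Next I'll measure the frame, rack and blocks.

```bash
python3 - <<'E'
from h import *
from plant import viewer
p=viewer.camera_params('top')
F=lambda x,y:(85+x/5-.4,115+y/5-.4)
def pr(n,l,z): print(n,np.round(onplane(p,l,z)[:,:2]*1000,1).tolist())
# bar outer top corners: TL, TR, BR ,BL
pr('frame top L outer',[F(402,65),F(407,415)],.035)
pr('frame top R outer',[F(741,46),F(755,402)],.035)
pr('screws L,R',[F(413,118),F(419,372),F(733,105),F(744,358)],.035)
pr('inner L top/R top(bevel edge) ',[F(434,250),F(727,250)],.035)
pr('right inner bench',[F(712,250)],.0); pr('R inner z29?',[F(722,250),F(718,250)],.025)
pr('rack top R edge z35',[F(641,250)],.035); pr('rack R lower',[F(655,250)],.025)
pr('rack R foot',[F(658,250)],.0)
pr('spare top L,R',[F(50,230),F(220,230)],.035)
pr('spare R foot',[F(243,230)],.0)
a=cv2.imread('pics/top0.png'); hsv=cv2.cvtColor(a,cv2.COLOR_BGR2HSV)
m=((hsv[...,2]>185)&(hsv[...,1]<30)).astype('uint8')
cs,_=cv2.findContours(m,cv2.RETR_EXTERNAL,cv2.CHAIN_APPROX_NONE)
for c in cs:
    u=c[:,0].mean(0)
    if cv2.contourArea(c)>100 and 290<u[0]<440 and 140<u[1]<230:
        # top contour px centers -> plane z=.075, grow
        w=onplane(p,c[:,0],.075)[:,:2]*1000
        print(u, cv2.minAreaRect(w.astype('float32')))
E
```

```text
frame top L outer [[682.9, 210.1], [516.7, 206.3]]
frame top R outer [[689.8, 49.4], [520.8, 44.5]]
screws L,R [[657.2, 204.5], [536.7, 200.7], [661.3, 53.4], [541.4, 49.3]]
inner L top/R top(bevel edge)  [[594.0, 194.0], [592.2, 56.8]]
right inner bench [[597.8, 64.8]]
R inner z29? [[593.8, 59.4], [593.8, 61.2]]
rack top R edge z35 [[592.7, 96.9]]
rack R lower [[594.2, 90.9]]
rack R foot [[598.1, 90.8]]
spare top L,R [[606.6, 378.9], [605.1, 296.0]]
spare R foot [[610.9, 293.1]]
[366.19354839 205.        ] ((490.44189453125, -251.30810546875), (18.595449447631836, 57.682437896728516), 81.99151611328125)
[414.36046512 197.56976744] ((505.45513916015625, -366.6676025390625), (57.84049606323242, 50.69544982910156), 8.554184913635254)
[315.64473684 167.86842105] ((576.8925170898438, -137.79714965820312), (34.226463317871094, 58.58039093017578), 80.00088500976562)
```

Measured: the rack in the frame has its right top edge at y≈0.097 and its foot at about 0.090. The bar's inner face is at about 0.061, so the gap is ~28–29 mm and this is the **wide** rack. The spare's 83 mm top plus its bevel comes to about 88 mm, so it is the narrow one. The target is therefore the thin spacer, at px (366,206), top measured 18.6×57.7 mm, world (0.490, −0.251). I'll hover over it and look with the wrist camera.

Emit:
play_rows([
  [[0,0,-0.04],[0.031,0.035,0],0],
  [[0,0,-0.04],[0.031,0.035,0],0],
  [[0,0,-0.04],[0.031,0.035,0],0],
  [[0,0,-0.04],[0.031,0.035,0],0],
  [[0,0,-0.04],[0.031,0.035,0],0],
  [[0,0,-0.04],[0.031,0.035,0],0],
  [[0,0,-0.04],[0.031,0.035,0],0],
  [[0,0,-0.04],[0.031,0.035,0],0],
  [[0,0,-0.04],[0.031,0.035,0],0],
  [[0,0,-0.04],[0.031,0.035,0],0],
  [[0,0,0],[0.006,0,0],0],
  [[0,0,0],[0,0,0],0],
])

```text
clock: 1.6
position: [0.4904, -0.2502, 0.231]
eef_rot: [0.0, 0.998, -0.058, -0.0]
force: [-0.9, -0.3, -0.2]
finger_gap: 0.0855
```

```bash
python3 - <<'E'
from h import *
from plant import readout, viewer
s=readout.observe();print(s['clock'],s['position'],s['eef_rot'],s['qpos'])
p=viewer.camera_params('wrist');print(p);a=viewer.capture('wrist')[:,:,::-1]
cv2.imwrite('pics/w1.png',a)
E
```

```text
1.6 [ 0.49041935 -0.25020577  0.23104691] [ 5.18256831e-05  9.98322519e-01 -5.78970438e-02 -2.78621870e-04] [-4.93200500e-01  3.15043766e-01  1.79565147e+00 -3.83394607e-04
  1.03135903e+00  1.19365172e+00]
{'vertical_fov': 70.33757953933538, 'cx': 255.73877777317279, 'cy': 187.4038260619318, 'k1': -0.05703829341165761, 'xyz': array([ 0.55789949, -0.25653558,  0.37358978]), 'rotation': array([-0.09024665, -0.6592259 ,  0.73957955,  0.10148318])}
```

View pics/w1.png

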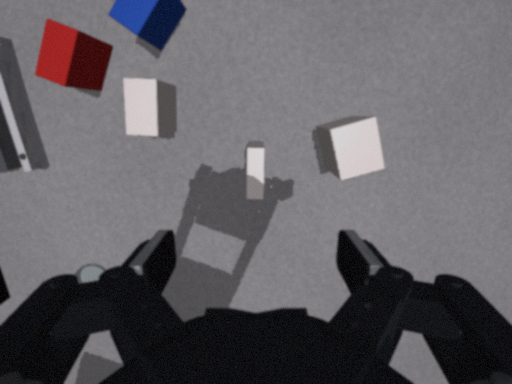

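The wrist view shows the thin block at px (256,173) between the jaws, its long side vertical in the picture. The medium one is at (141,107) and the thick one at (357,148).

```bash
python3 - <<'E'
from h import *
from plant import readout, viewer
p=viewer.camera_params('wrist');a=cv2.imread('pics/w1.png')
cv2.imwrite('pics/w1c.png',cv2.resize(a[130:215,215:300],None,fx=7,fy=7,interpolation=cv2.INTER_CUBIC))
g=a.min(2).astype(float); 
m=(g>140).astype('uint8')
cs,_=cv2.findContours(m,cv2.RETR_EXTERNAL,cv2.CHAIN_APPROX_NONE)
for c in cs:
    if cv2.contourArea(c)>200:
        w=onplane(p,c[:,0],.075)[:,:2]*1000
        print(c[:,0].mean(0), cv2.minAreaRect(w.astype('float32')))
E
```

```text
[256.22340426 163.24468085] ((499.85772705078125, -250.34938049316406), (19.799644470214844, 40.64088821411133), 82.88314819335938)
[357.95263158 148.16842105] ((505.1201171875, -364.665771484375), (60.8593864440918, 52.636573791503906), 9.463603973388672)
[140.28409091 106.125     ] ((577.1782836914062, -134.9344482421875), (36.54621887207031, 60.8650016784668), 80.08372497558594)
[  9.46875 114.95625] ((589.7545776367188, 17.429676055908203), (85.78638458251953, 9.171122550964355), 2.0001609325408936)
```

View pics/w1c.png

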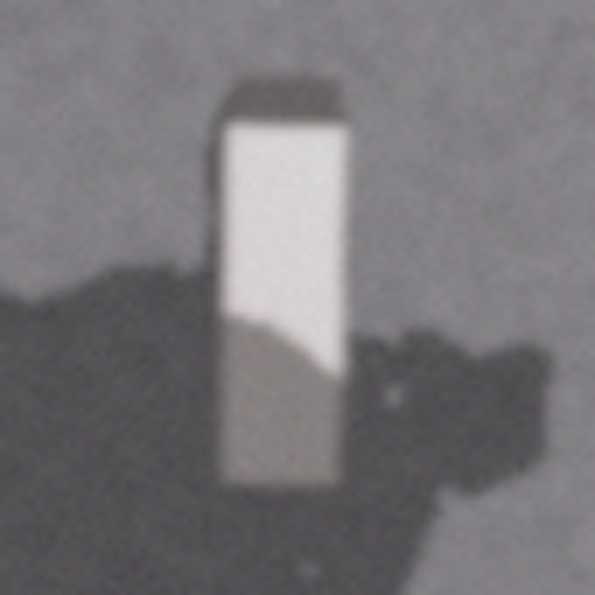

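```bash
python3 - <<'E'
from h import *
from plant import viewer,readout
p=viewer.camera_params('wrist')
c=np.array([(224,122),(348,124),(342,487),(220,487)])/7+[214.57,129.57]
w=onplane(p,c,.075)[:,:2]; print(w*1000,w.mean(0))
d=(w[0]+w[1]-w[2]-w[3])/2; e=(w[0]+w[3]-w[1]-w[2])/2
print(np.linalg.norm(d),np.linalg.norm(e),'yaw',np.degrees(np.arctan2(d[1],d[0])))
q=readout.observe()['eef_rot']; r=R.from_quat([q[1],q[2],q[3],q[0]]).as_matrix();print(np.degrees(np.arctan2(r[1,0],r[0,0])), r[:,2])
E
```

```text
[[ 521.24343019 -242.5685518 ]
 [ 518.69225922 -261.78131099]
 [ 459.53343373 -254.39487928]
 [ 461.85233462 -234.45490811]] [ 0.49033036 -0.24829991]
0.05977946161031103 0.019727226705095736 yaw -7.4490104679745395
-6.704251246691195 [-7.88536191e-04  1.36346282e-04 -9.99999680e-01]
```

Emit:
play_rows([
  [[0,0,-0.012],[0,0.0015,-0.045],0],
  [[0,0,0],[0,0,-0.045],0],
  [[0,0,0],[0,0,-0.045],0],
  [[0,0,0],[0,0,-0.03],0],
  [[0,0,0],[0,0,-0.018],0],
  [[0,0,0],[0,0,0],0],
  [[0,0,0],[0,0,0],0.9],
  [[0,0,0],[0,0,0],0.9],
  [[0,0,0],[0,0,0],0.9],
  [[0,0,0],[0,0,0],0.9],
  [[0,0,0],[0,0,0],0.9],
  [[0,0,0],[0,0,0],0.9],
], force=50)

```text
clock: 3.15
position: [0.4908, -0.2488, 0.0491]
eef_rot: [0.0, 0.998, -0.065, 0.0]
force: [-1.7, 0.3, 6.0]
finger_gap: 0.0191
```

Emit:
play_rows([
  [[0,0,0],[0,0,0.04],0.9],
  [[0,0,0],[0,0,0.05],0.9],
  [[0,0,0.02],[0.005,0.04,0.02],0.9],
  [[0,0,0.02],[0.005,0.04,0],0.9],
  [[0,0,0.02],[0.005,0.04,0],0.9],
  [[0,0,0.02],[0.005,0.04,0],0.9],
  [[0,0,0.02],[0.005,0.04,0],0.9],
  [[0,0,0.02],[0.005,0.04,0],0.9],
  [[0,0,0.02],[0.005,0.04,0],0.9],
  [[0,0,0.019],[0.005,0.04,0],0.9],
  [[0,0,0],[0,0.004,0],0.9],
  [[0,0,0],[0,0,0],0.9],
])

```text
clock: 4.65
position: [0.5301, 0.0753, 0.1582]
eef_rot: [0.0, 1.0, 0.015, -0.0]
force: [-0.3, 0.1, 0.1]
finger_gap: 0.0193
```

```bash
python3 - <<'E'
from h import *
from plant import readout, viewer
s=readout.observe();print(s['clock'],s['position'],s['finger_gap'])
q=s['eef_rot']; r=R.from_quat([q[1],q[2],q[3],q[0]]).as_matrix();print(np.degrees(np.arctan2(r[1,0],r[0,0])), r[:,2])
p=viewer.camera_params('wrist');print(p['xyz']);a=viewer.capture('wrist')[:,:,::-1]
cv2.imwrite('pics/w2.png',a)
E
```

```text
4.65 [0.53005319 0.07530904 0.15815835] 0.019269830992318934
1.7528655153752375 [-5.28943072e-04 -3.09270996e-04 -9.99999812e-01]
[0.59795002 0.07894144 0.3007271 ]
```

View pics/w2.png

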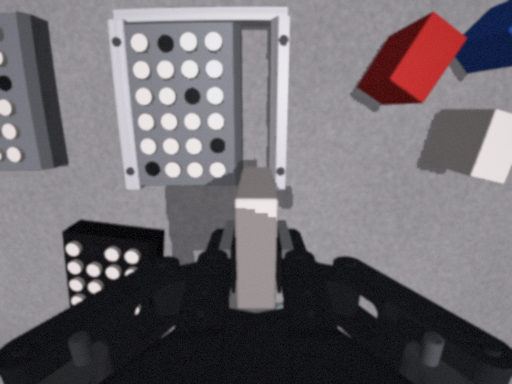

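The held block is at px (257,250). The gap is ahead, about px x 243–270 and y 25–180. Next: measure the gap edges and the held block.

```bash
python3 - <<'E'
import cv2
a=cv2.imread('pics/w2.png')
cv2.imwrite('pics/w2c.png',cv2.resize(a[0:100,220:300],None,fx=6,fy=6,interpolation=cv2.INTER_CUBIC))
cv2.imwrite('pics/w2d.png',cv2.resize(a[90:190,220:300],None,fx=6,fy=6,interpolation=cv2.INTER_CUBIC))
cv2.imwrite('pics/w2e.png',cv2.resize(a[160:320,200:310],None,fx=3.7,fy=3.7,interpolation=cv2.INTER_CUBIC))
E
```

```text
(no output)
```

View pics/w2c.png

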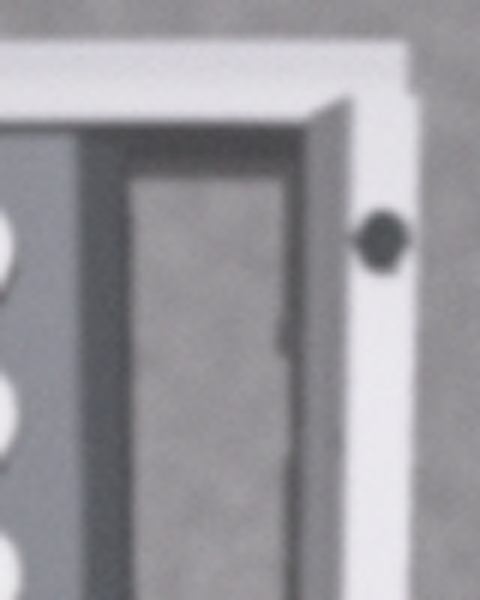

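View pics/w2d.png

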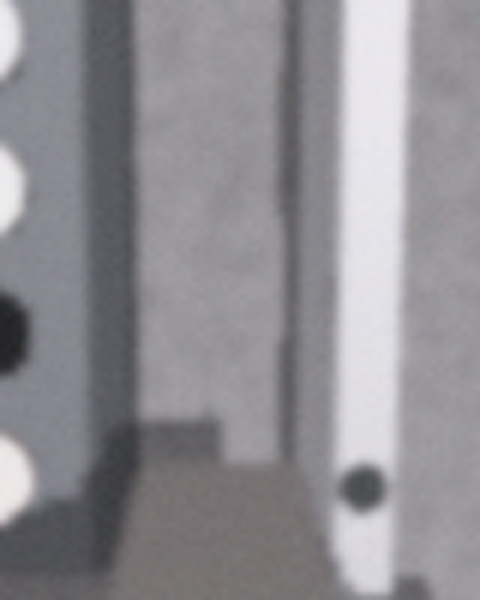

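View pics/w2e.png

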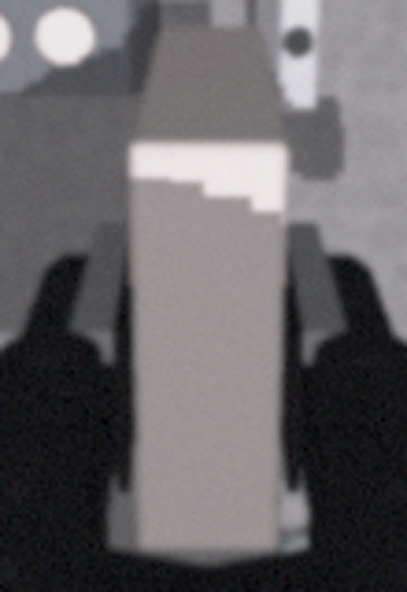

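```bash
python3 - <<'E'
from h import *
from plant import viewer,readout
p=viewer.camera_params('wrist')
C=lambda l:np.array(l)/6+[219.58,-.42]
D=lambda l:np.array(l)/6+[219.58,89.58]
E_=lambda l:np.array(l)/3.7+[199.63,159.63]
def ln(n,a,b,z):
    w=onplane(p,np.vstack([C(a),D(b)]),z)[:,:2]*1000
    k,c=np.polyfit(w[:,0]-600,w[:,1],1); print(n,'y@x600 %.1f yaw %.2f'%(c,np.degrees(np.arctan(k))),np.round(w[[0,-1],0]))
ln('rack foot',[(130,180),(133,590)],[(136,20),(137,400)],0)
ln('bar z25',[(303,200),(300,590)],[(300,20),(297,400)],.025)
ln('bar top inner',[(350,130),(344,590)],[(343,20),(336,400)],.035)
ln('bar top outer',[(418,130),(409,590)],[(408,20),(394,560)],.035)
ln('rack top',[(80,200),(85,590)],[(85,20),(90,350)],.035)
print('crossbar inner',onplane(p,C([(200,120)]),.035), 'barend',onplane(p,D([(370,595)]),.035))
w=onplane(p,E_([(130,143),(288,145),(279,549),(137,549)]),.158+.026)[:,:2]; print(w*1000,w.mean(0))
d=(w[0]+w[1]-w[2]-w[3])/2;print(np.linalg.norm(d),np.linalg.norm(w[0]-w[1]),'yaw',np.degrees(np.arctan2(d[1],d[0])))
w=onplane(p,E_([(160,25),(258,25)]),.158-.049)[:,:2];print('bottom far edge',w*1000)
E
```

```text
rack foot y@x600 93.1 yaw 1.64 [678. 549.]
bar z25 y@x600 65.0 yaw 1.95 [669. 554.]
bar top inner y@x600 58.9 yaw 1.74 [677. 556.]
bar top outer y@x600 48.7 yaw 1.84 [677. 529.]
rack top y@x600 99.0 yaw 1.58 [666. 563.]
crossbar inner [[0.67713531 0.08332356 0.035     ]] barend [[0.52316166 0.05019857 0.035     ]]
[[560.00532522  86.64414016]
 [560.34286665  67.42162386]
 [501.29121882  65.45877652]
 [500.68096539  85.19371187]] [0.53058009 0.07617956]
0.05921260347587009 0.01922547963318397 yaw 1.651619448223081
bottom far edge [[559.75926185  86.41431638]
 [560.34391701  67.47151154]]
```

Using the wrist view alone, the gap runs from y=65.0 to 93.1 at x=0.600 (28.1 mm, yaw 1.75°). The held block's centre is at (0.5306, 0.0762), so I need to shift +62 mm in x and about +2.6 mm in y. The top camera put the gap 2–3 mm lower in y, so I'll check just above the gap before inserting.

Emit:
play_rows([
  [[0,0,0],[0.031,0.0013,0],0.9],
  [[0,0,0],[0.031,0.0013,0],0.9],
  [[0,0,0],[0,0,-0.03],0.9],
  [[0,0,0],[0,0,-0.03],0.9],
  [[0,0,0],[0,0,0],0.9],
  [[0,0,0],[0,0,0],0.9],
])

```text
clock: 5.45
position: [0.5929, 0.0772, 0.0992]
eef_rot: [-0.0, 1.0, 0.014, 0.0]
force: [-0.2, 0.1, -0.2]
finger_gap: 0.0194
```

```bash
python3 - <<'E'
from h import *
from plant import readout, viewer
s=readout.observe();print(s['clock'],s['position'],s['finger_gap'],s['force'])
a=viewer.capture('wrist')[:,:,::-1]
b=viewer.capture('scene')[:,:,::-1]
cv2.imwrite('pics/w3.png',cv2.resize(a[20:300,180:330],None,fx=2.1,fy=2.1,interpolation=cv2.INTER_CUBIC))
cv2.imwrite('pics/s3.png',cv2.resize(b[120:250,240:380],None,fx=4.5,fy=4.5,interpolation=cv2.INTER_CUBIC))
E
```

```text
5.45 [0.59292197 0.07720029 0.09916352] 0.019406008062880658 [-0.16460327  0.05154209 -0.19534493]
```

View pics/w3.png

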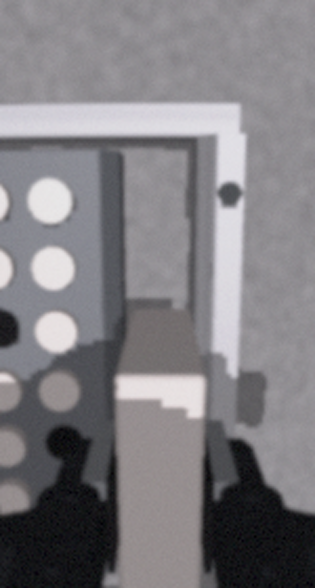

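View pics/s3.png

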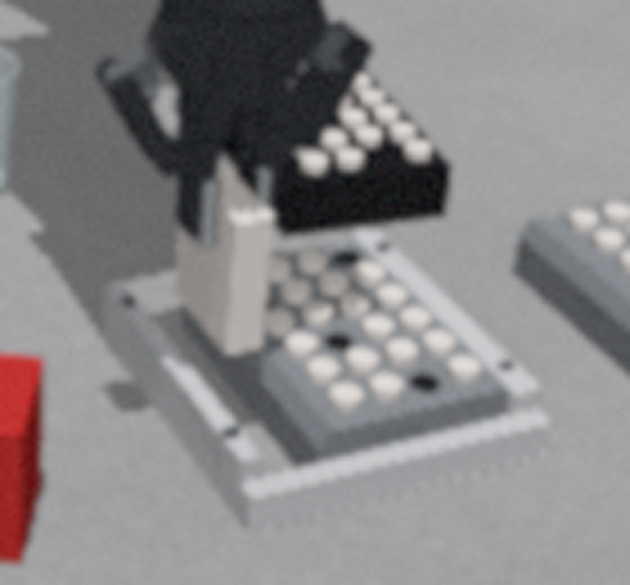

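```bash
python3 - <<'E'
from h import *
from plant import viewer
p=viewer.camera_params('wrist')
G=lambda l:np.array(l)/2.1+[179.76,19.76]
for n,l,z in (('rackfoot',[(123,180),(124,290)],0),('bar25',[(197,180),(195,290)],.025),('bot',[(126,310),(189,310)],.05),('top',[(116,377),(206,377)],.125)):
    print(n,np.round(onplane(p,G(l),z)[:,:2]*1000,1).tolist())
E
```

```text
rackfoot [[666.3, 96.3], [621.0, 95.2]]
bar25 [[666.6, 67.7], [625.9, 66.6]]
bot [[622.3, 91.5], [623.0, 70.0]]
top [[622.6, 89.4], [623.2, 70.0]]
```

The check puts the gap centre at y≈80.8 and the block at ≈80.2 (x=0.622), so it's centred. I'll lower it slowly.

Emit:
play_rows([
  [[0,0,0],[0,0.0005,-0.012],0.9],
  [[0,0,0],[0,0,-0.012],0.9],
  [[0,0,0],[0,0,-0.01],0.9],
  [[0,0,0],[0,0,-0.008],0.9],
  [[0,0,0],[0,0,-0.006],0.9],
  [[0,0,0],[0,0,-0.002],0.9],
  [[0,0,0],[0,0,0],0.9],
  [[0,0,0],[0,0,0],0.9],
])

```text
clock: 6.55
position: [0.5923, 0.0784, 0.0491]
eef_rot: [0.0, 1.0, 0.015, -0.0]
force: [-4.1, -0.3, 9.1]
finger_gap: 0.019
```

It reached the grasp height with only light bench contact (9 N). Now I'll open partway and retreat straight up.

Emit:
play_rows([
  [[0,0,0],[0,0,0],0.55],
  [[0,0,0],[0,0,0],0.55],
  [[0,0,0],[0,0,0],0.55],
  [[0,0,0],[0,0,0],0.55],
  [[0,0,0],[0,0,0.015],0.55],
  [[0,0,0],[0,0,0.03],0.55],
  [[0,0,0],[0,0,0.05],0.55],
  [[0,0,0],[0,0,0.05],0.55],
  [[0,0,0],[-0.05,0,0.02],0.55],
  [[0,0,0],[-0.06,0,0],0.55],
  [[0,0,0],[-0.02,0,0],0.55],
  [[0,0,0],[0,0,0],0.55],
])

```text
clock: 8.05
position: [0.4615, 0.0785, 0.2145]
eef_rot: [-0.0, 1.0, 0.015, 0.001]
force: [1.0, 0.2, 0.4]
finger_gap: 0.0385
```

```bash
python3 - <<'E'
from h import *
from plant import readout, viewer
s=readout.observe();print(s['clock'],s['position'],s['finger_gap'],s['force'])
a=viewer.capture('wrist')[:,:,::-1]; p=viewer.camera_params('wrist')
b=viewer.capture('scene')[:,:,::-1]
cv2.imwrite('pics/w4.png',a)
cv2.imwrite('pics/s4.png',cv2.resize(b[120:250,240:380],None,fx=4.5,fy=4.5,interpolation=cv2.INTER_CUBIC))
E
```

```text
8.05 [0.46147297 0.07848747 0.2144783 ] 0.0385188042131088 [0.95789258 0.18111976 0.3564085 ]
```

View pics/w4.png

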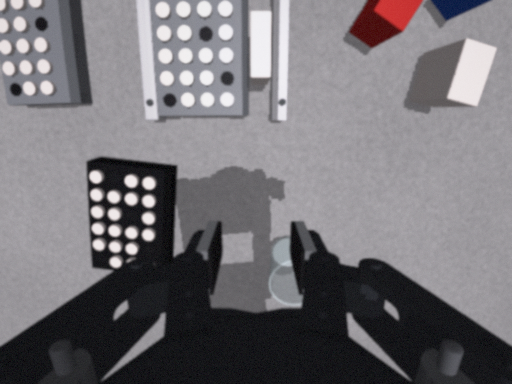

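View pics/s4.png

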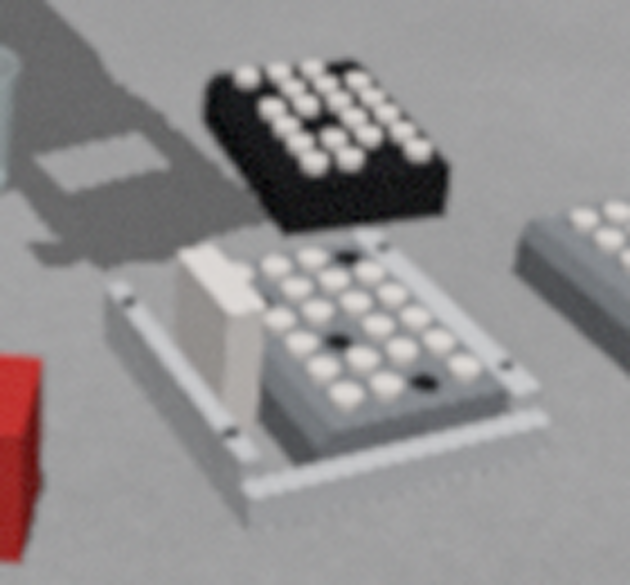

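```bash
python3 - <<'E'
from h import *
from plant import viewer
p=viewer.camera_params('wrist'); q=viewer.camera_params('scene')
def tri(u,v):
    c1,d1=rays(p,[u]);c2,d2=rays(q,[v]);A=np.c_[d1[0],-d2[0]];t=np.linalg.lstsq(A,c2-c1,rcond=None)[0]
    a=c1+t[0]*d1[0];b=c2+t[1]*d2[0];return np.round(1000*(a+b)/2,1),np.linalg.norm(a-b)*1000
S=lambda x,y:(x/4.5+239.6,y/4.5+119.6)
print(tri((270,78),S(178,255))); print(tri((250,77),S(205,245)))
print(onplane(p,[(250,77),(270,78),(271,12),(251,12)],.075)*1000)
E
```

```text
(array([564.2,  68.7,  74.2]), np.float64(1.4622549561413913))
(array([563.4,  86.2,  76.2]), np.float64(5.924014571218846))
[[564.72852854  88.90745503  75.        ]
 [564.41845009  69.38926568  75.        ]
 [623.26627995  70.90085125  75.        ]
 [622.66680758  89.52593583  75.        ]]
```

Triangulated, the block's top is at 74–76 mm, so it stands on the bench. Its centre is (0.594, 0.080), about −6 mm along the bars, and its yaw matches the frame's. Handing in.

```bash
python3 -c "
from plant import ticket; print(ticket.job_done())"
```

```text
the job is handed in; nothing more can be done
None
```

The thin (20 mm) white spacer is in the gap beside the rack, upright and down on the bench, and I handed the job in at about 8 s of the 42 s allowed. `job_done` gave no verdict.

- **Choice of spacer:** the gap measured 28–29 mm and the spare rack about 88 mm wide, so the wide rack is in the frame and the thin spacer is the right one. I did not touch the other blocks.
- **Final checks:** two camera views put the spacer's top at 74–76 mm for a 75 mm block, so it stands on the bench. It sits about 6 mm nearer than mid-frame, centred to about 1 mm and in line with the bars. The gripper was open and well clear.
- **Forces:** the highest wrist force I saw was about 9 N, on touching the bench.
- **Disagreements:** the top and wrist cameras differed by 2–4 mm on where the gap lay sideways. I used the wrist view because it showed the block and the gap together. One of the two triangulated top corners had a 6 mm mismatch between the rays, which I put down to blurred corner picking; its height still agreed.

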